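Wind the favour carousel and hold the loop box at the front

ROBOT

A 7-joint arm with a two-finger parallel gripper is mounted at the origin on the work surface. World frame = base frame: x ahead of the robot, y to its left, z up, the work surface at z = 0. Lengths are in m, angles in rad, forces in N, time in s.
With the tool pointing down it reaches from about 0.4 to 0.875 m from the base axis. Payload 19.3 kg.
Tool frame: the origin (TCP) lies at the very end of the fingers, on their centre line; the grasp point (between the pads) lies 19 mm behind it; x points along the fingers, y is the direction in which the jaws open and shut, and the axes are right-handed (so a half turn about x gives the same grasp; the last joint's range is limited). The gripper opens to 85 mm and grips with 20 to 120 N. Pads are 22 mm wide; open, the fingers measure 114 mm over their backs; the gripper's body (76 mm by 85 mm) begins 54 mm behind the grasp point. The pads swing forward as they close: fully open they stand 13 mm farther back than shut.
Start: joints at [1.176, 0.521, -0.036, 1.599, 0.021, 1.021, -0.113], TCP at [0.199, -0.592, 0.231] pointing down, gripper open.
Joint ranges: [-2.91, 2.91], [-0.3, 2.13], [-1.5, 1.42], [0.17, 2.43], [-1.26, 4.41], [0.16, 1.93], [-2.52, 2.52]. Speed limits (rad/s): [1.89, 1.89, 2.39, 2.39, 3.01, 3.01, 3.01].

INTERFACE

Orientations are given as [roll, pitch, yaw] about the fixed x, y, z axes, in that order (R = Rz(yaw) Ry(pitch) Rx(roll)).
In Python, from workcell import bot, grab_frame, job_done gives the robot as it stands.
- The arm moves only by the shell command python3 -m pendant 'ROWS' [OPENING] [FORCE]. ROWS is JSON, a list of rows, each a list of 4 numbers: the shift along the tool's x, y, z in mm, then the turn about the tool's x in degrees. A call has 1 to 12 rows; each row shifts and turns the commanded pose from where the row before left it, along the tool's axes as they then stand; what a row does not reach is not made up. A row lasts 1/8 s, in which the tool goes at most 62.5 mm and 10.7 degrees, less where a joint would pass 70% of its speed; a pose out of reach is approached as far as the arm can. A call is refused whole if a number of a shift passes 62.5 or a number of a turn 10.7, either way. A call with a gripper value outside its range is refused whole. OPENING is the opening, from -1 (shut) to 1 (fully open), set as the call begins (- or left out, the last holds). The fingers move at their own pace and stop on an object; FORCE is the grip in N (left out, the last holds). Time passes only in rows, so rows that do not move let the fingers close. It gives the time, the measured TCP pose, the force and the opening at its end, in the units of the state.
- bot.observe(): the state, without advancing time (a new reading comes with each control period).
- grab_frame(name): name is "scene" or "top"; returns a dict with "img" (400x640x3 uint8, red, green, blue), "fovy" (degrees; the focal length in pixels is half the picture's height over the tangent of half this angle, whatever the lens; pixels are square), "cx", "cy" (the principal point, pixels), "R" (3x3) and "t" (3): a world point X has camera coordinates R X + t. Camera axes: x right, y down, z forward; pixel columns grow to the right and rows downward; lengths in m; the calibration is good to about 2 mm. A picture is of the moment at which its call begins. There is no depth.
- job_done(): hands the job in, once; it reports no verdict.
The state is a dict: "clock": time; "qpos": joint angles; "qd": joint speeds; "joint_efforts": joint torques, N m; "position": TCP position; "tool_rot": TCP orientation; "force": force on the tool from outside, world axes, zero at the start; "moment": the same for the moment, N m; "grip_width": finger opening in m.
Only numpy, scipy, OpenCV 4.12 (cv2) and the standard library are available. Lean on these libraries where they do the work, as an engineer would, in place of code of your own. Each camera call takes 0.05 s, during which the arm holds its last target.

TASK

Wind up the spring-driven display carousel by its upright handle: lead it counter-clockwise (seen from above) through at least one full turn, then on until the gift box with the carrying loop stands at the front, in line with the pointer of the plinth. Hold the carousel still there against its spring and finish while still holding the handle: do not let go. All five favours must stay standing on the disc, and the things around the carousel stay where they are.

Things in the scene. Friction and masses are not known exactly. Their poses are not given: they have to be found in the camera images.
- carousel (a joint): turning angle of the carousel, rad: 0 at the start (spring relaxed), growing counter-clockwise seen from above; hard stop at 13. A clockwork spring drives it back clockwise with 0.025 N m per rad; drag is 0.03 N m of friction plus 0.08 N m per rad/s. So leading it takes 1 to 5 N at the handle, and let go it unwinds within seconds.
- axis (a point): where the carousel's vertical turning axis meets the top of its disc; fixed. The disc is light wood, round, 260 mm across, 12 mm thick, its top 42 mm above the table, on a grey plinth. Five favours stand loose on it, 80 mm from the axis and 60 degrees apart; the handle has the sixth place.
- front (a point): the front place: point at disc-top height, 80 mm from the axis, straight towards the plinth's pointer; it does not turn. The pointer is a flat grey tongue that sticks out from under the disc, roughly towards the robot, and ends in a small upright fin 30 mm high, 172 mm from the axis.
- handle: upright round wooden grip sleeve, 22 mm in diameter, 50 mm long, spinning freely on a thin steel rod that stands on the disc 105 mm from the axis, so a gripper can keep one direction while leading it round. Origin at the sleeve's centre, 155 mm above the table; sleeve from 130 to 180 mm above the table, steel cap up to 185 mm.
- loop_box: the box to bring to the front: white card gift box, 44 x 44 mm, with a stepped gable top and an arched carrying loop as wide as the box, 77 mm high in all; the only thing on the carousel with a loop. Origin at the centre of its underside, z up. It stands loose on the disc.
- flat_box: white card box with a flat overlapping lid, 47 x 47 x 46 mm, loose on the carousel; origin at the centre of its underside
- jar: clear round jar with a white cap, 46 mm in diameter, 62 mm high, loose on the carousel; origin at the centre of its underside
- barrel_box: dark card barrel-shaped box, 50 mm in diameter, 52 mm high, loose on the carousel; origin at the centre of its underside
- low_tin: round bare metal tin, 52 mm in diameter, 31 mm high, loose on the carousel; origin at the centre of its underside
- spool: ribbon spool lying flat on the table beside the carousel, 60 mm in diameter, 28 mm high; bystander, origin at the centre of its underside
- tape_roll: roll of clear tape lying flat on the table at the carousel's other side, 76 mm in diameter, 24 mm high; bystander, origin at the centre of its underside
- carton_a: white card favour box on the table at the left, 50 x 50 x 52 mm; bystander, origin at the centre of its underside
- carton_b: dark card favour box on the table at the left, 50 x 50 x 52 mm; bystander, origin at the centre of its underside
- carton_c: dark card favour box on the table at the right, near the robot, 50 x 50 x 52 mm; bystander, origin at the centre of its underside
- glue_cup: empty white plastic cup on the table at the left, near the robot, 72 mm in diameter, 85 mm high; bystander, origin at the centre of its underside

How it is judged:
On the way:
1. the carousel has been wound counter-clockwise by a full turn (value of joint carousel above 6.1 rad), for 0.05 s.
At the end, for the whole second after the job is handed in: Carousel wound a full turn or more (over 6.1 rad), loop box within 18 mm (horizontally) of the front place, carousel at rest (under 0.08 rad/s), fingers on the handle (over 0.5 N), all five favours upright on the disc (tilt under 0.2 rad, within 125 mm of its axis) (value of joint carousel above 6.1 rad and horizontal distance between loop_box and front below 0.018 m and velocity of joint carousel between -0.08 and 0.08 rad/s and contact force between the fingers and handle above 0.5 N and angle between each of loop_box, flat_box, jar, barrel_box, low_tin's own z axis and vertical below 0.2 rad and height (world z) of each of loop_box, flat_box, jar, barrel_box, low_tin above 0.035 m and horizontal distance between each of loop_box, flat_box, jar, barrel_box, low_tin and axis below 0.125 m); the arm keeps its last pose, push and grip.
It fails at once if a favour on the carousel is knocked over (angle between any of loop_box, flat_box, jar, barrel_box, low_tin's own z axis and vertical above 0.6 rad).
It fails at once if a bystander on the table is displaced by more than 25 mm (distance of any of spool, tape_roll, carton_a, carton_b, carton_c, glue_cup from where it was at the start of the episode above 0.025 m).
It also fails if it takes over 72 s, if anything falls off the work surface, if the arm or the gripper's body presses on something with over 40 N, if the wrist force passes 120 N, or if a joint passes its speed limit or range.

## Working session

There is one attempt and no reset: what is moved stays moved. The work goes in short steps, Python scripts to look and compute and a shell command to move; the robot and the scene stay as the last step left them, time stands still between calls to the robot, and variables do not carry over. Pictures are saved under pics/ and viewed, and the job is handed in when it is done.

```bash
mkdir -p pics; ls; python3 - <<'E'
from workcell import bot, grab_frame
import cv2
s=bot.observe(); print({k:s[k] for k in ("clock","position","tool_rot","force","grip_width")})
for n in("scene","top"):
    f=grab_frame(n); cv2.imwrite(f"pics/{n}0.png",f["img"][:,:,::-1]); print(n,f["fovy"],f["cx"],f["cy"],f["R"],f["t"])
E
```

```text
pics
{'clock': 0.0, 'position': array([ 0.19931076, -0.59201054,  0.23071   ]), 'tool_rot': array([-1.49355439,  1.56961712,  1.97284366]), 'force': array([-0.45553262,  0.10263687, -0.16708588]), 'grip_width': 0.08540120827476602}
scene 49.796939737697656 326.45499474028185 199.26612451520427 [[-0.5608464   0.82782761 -0.01235974]
 [ 0.48923267  0.31933382 -0.81158937]
 [-0.66790921 -0.46122376 -0.58409754]] [ 0.24420266 -0.16863865  1.77864588]
top 45.88917979937376 322.1291665604754 202.83930722087348 [[ 0.02682372 -0.99961098  0.0076399 ]
 [-0.98856928 -0.02766016 -0.14820829]
 [ 0.14836195 -0.00357707 -0.98892666]] [0.03512085 0.52424981 1.58725025]
```

View pics/scene0.png

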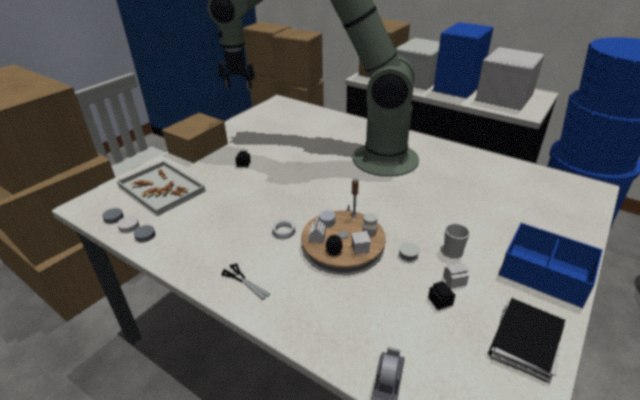

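View pics/top0.png

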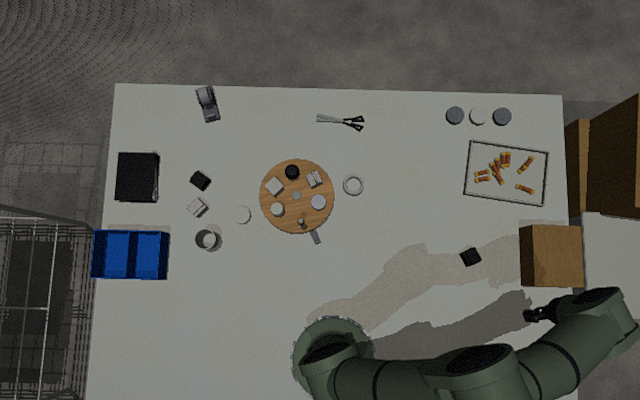

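```bash
cat > h.py <<'E'
import numpy as np, cv2
from workcell import bot, grab_frame
def cam(n):
    f=grab_frame(n); fl=200/np.tan(np.radians(f["fovy"])/2)
    f["K"]=np.array([[fl,0,f["cx"]],[0,fl,f["cy"]],[0,0,1]]); f["R"]=np.array(f["R"]);f["t"]=np.array(f["t"]);return f
def toplane(f,px,z):
    d=f["R"].T@np.linalg.inv(f["K"])@np.array([px[0],px[1],1.]); c=-f["R"].T@f["t"]
    return c+d*(z-c[2])/d[2]
def proj(f,X):
    p=f["K"]@(f["R"]@np.array(X)+f["t"]); return p[:2]/p[2]
def crop(f,u0,v0,w,h,s,name,marks=()):
    im=cv2.resize(f["img"][v0:v0+h,u0:u0+w,::-1],None,fx=s,fy=s,interpolation=cv2.INTER_CUBIC)
    for m in marks: cv2.circle(im,(int((m[0]-u0+.5)*s),int((m[1]-v0+.5)*s)),2,(0,0,255),-1)
    cv2.imwrite("pics/"+name,im)
E
python3 - <<'E'
from h import *
f=cam("top"); crop(f,245,145,100,110,5.45,"t1.png")
g=cam("scene"); crop(g,285,170,110,110,5.45,"s1.png")
E
```

```text
(no output)
```

View pics/t1.png

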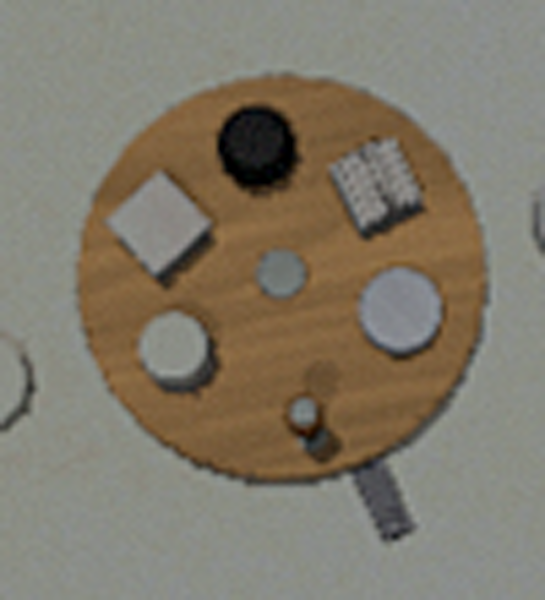

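View pics/s1.png

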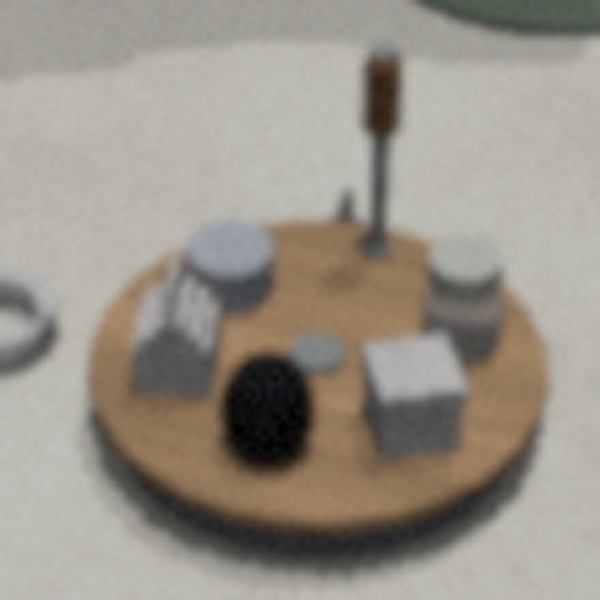

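```bash
python3 - <<'E'
from h import *
f=cam("top")
P=lambda u,v,z:toplane(f,(245+u/5.45-.5,145+v/5.45-.5),z)
g=lambda p,q:(np.hypot(*(p-q)[:2]),np.degrees(np.arctan2(*(p-q)[1::-1])))
# disc mask
im=cv2.cvtColor(f["img"],cv2.COLOR_RGB2HSV); 
m=((im[...,0]>8)&(im[...,0]<22)&(im[...,1]>80)).astype(np.uint8); m[:145]=0;m[255:]=0;m[:,:245]=0;m[:,345:]=0
c=cv2.convexHull(np.vstack([x for x in cv2.findContours(m,0,1)[0] if cv2.contourArea(x)>50]))[:,0]
W=np.array([toplane(f,p,.042)[:2] for p in c])
A=np.c_[2*W,np.ones(len(W))]; s=np.linalg.lstsq(A,(W**2).sum(1),rcond=None)[0]
print("axis",s[:2],"r",np.sqrt(s[2]+s[:2]@s[:2]))
ax=np.array([*s[:2],.042])
print("hub",P(282,273,.046))
for n,u,v,z in [("handle",303,413,.185),("loop",376,187,.098),("flat",159,222,.088),("jar",174,344,.104),("barrel",257,146,.094),("tin",400,308,.073),("fin",398,537,.03),("tongue",372,470,.02)]:
    p=P(u,v,z); print(n,p.round(4),g(p,ax))
for n,u,v,z in [("spool",244,214,.028),("tape",353,185,.024),("cup",208,239,.085),("ca",197,207,.052),("cb",201,180,.052),("cc",470,257,.052)]: print(n,toplane(f,(u,v),z).round(3))
b=cam("scene")
for n,X in [("h",(0,0,0))]: pass
E
```

```text
axis [0.54663087 0.13927593] r 0.12849853046779666
hub [0.54817591 0.13913585 0.046     ]
handle [0.4444 0.117  0.185 ] (np.float64(0.10460561451110267), np.float64(-167.73109020456394))
loop [0.5946 0.0807 0.098 ] (np.float64(0.07567815269053811), np.float64(-50.70755266322284))
flat [0.5709 0.2137 0.088 ] (np.float64(0.0782333914952571), np.float64(71.96184505306297))
jar [0.4932 0.1998 0.104 ] (np.float64(0.08075918073073177), np.float64(131.42752815922236))
barrel [0.619  0.1548 0.094 ] (np.float64(0.0740101524199053), np.float64(12.088484331963375))
tin [0.5238 0.064  0.073 ] (np.float64(0.07863470398721842), np.float64(-106.87783666591363))
fin [0.3852 0.0614 0.03  ] (np.float64(0.1792621938827475), np.float64(-154.26220535301758))
tongue [0.4277 0.0791 0.02  ] (np.float64(0.13328472871894878), np.float64(-153.17330239449657))
spool [0.478 0.318 0.028]
tape [ 0.591 -0.057  0.024]
cup [0.385 0.423 0.085]
ca [0.495 0.475 0.052]
cb [0.589 0.467 0.052]
cc [ 0.351 -0.453  0.052]
```

```bash
cat >> h.py <<'E'
from scipy.spatial.transform import Rotation as Ro
AX=np.array([.547,.139])
def st():
    s=bot.observe(); R=Ro.from_euler("xyz",s["tool_rot"]).as_matrix(); p=s["position"]
    print("t",round(s["clock"],2),"p",p.round(4),"F",s["force"].round(2),"w",round(s["grip_width"],4),"q",np.array(s["qpos"]).round(2)); print(R.round(3)); return p,R
def to(X,R,p): return (R.T@(np.array(X)-p)*1000).round(1)
E
python3 - <<'E'
from h import *
p,R=st()
print(to([.46,-.5,.235],R,p), to([.444,.117,.235],R,p), to([.36,.12,.235],R,p))
E
```

```text
t 0.3 p [ 0.1994 -0.5922  0.2311] F [ 0.3  -0.54 -0.07] w 0.0855 q [ 1.18  0.52 -0.04  1.6   0.02  1.02 -0.11]
[[-0.     0.319 -0.948]
 [ 0.    -0.948 -0.319]
 [-1.    -0.     0.   ]]
[  -3.9   -4.2 -276.4] [  -3.7 -594.1 -458.1] [  -3.7 -623.7 -379.5]
```

```bash
python3 -m pendant '[[0,0,-20,0],[0,0,-40,0],[0,0,-50,0],[0,-10,-50,0],[0,-30,-40,0],[0,-45,-30,0],[0,-50,-20,0],[0,-50,-20,0],[0,-50,-20,0],[0,-50,-20,0],[0,-50,-20,0],[0,-50,-20,0]]' 1; python3 - <<'E'
from h import *
p,R=st()
print(to([.444,.117,.235],R,p))
E
```

```text
clock: 1.8
position: [0.4086, -0.1131, 0.2316]
tool_rot: [2.787, 1.57, -0.029]
force: [1.6, -0.2, 0.2]
grip_width: 0.0855
t 1.8 p [ 0.4086 -0.1131  0.2316] F [ 1.62 -0.16  0.17] w 0.0855 q [ 0.32  0.21 -0.22  2.09  0.06  0.85 -1.18]
[[ 0.001  0.32  -0.947]
 [-0.    -0.947 -0.32 ]
 [-1.     0.    -0.001]]
[  -3.4 -206.7 -107.2]
```

```bash
python3 -m pendant '[[0,-50,-20,0],[0,-50,-25,0],[0,-45,-25,0],[0,-30,-20,0],[0,-20,-12,0],[0,-10,-5,0],[0,0,0,0],[0,0,0,0]]'; python3 - <<'E'
from h import *
p,R=st()
print(to([.444,.117,.14],R,p))
f=cam("top"); crop(f,245,145,100,110,5.45,"t2.png")
g=cam("scene"); crop(g,285,130,130,130,4.5,"s2.png")
E
```

```text
clock: 2.8
position: [0.4441, 0.1118, 0.2313]
tool_rot: [0.852, 1.57, -1.965]
force: [0.4, -0.4, 0.3]
grip_width: 0.0853
t 2.8 p [0.4441 0.1118 0.2313] F [ 0.42 -0.36  0.25] w 0.0853 q [-0.07  0.27 -0.36  2.01  0.13  0.88 -1.75]
[[-0.     0.318 -0.948]
 [-0.    -0.948 -0.318]
 [-1.     0.     0.   ]]
[91.3 -5.  -1.6]
```

View pics/s2.png

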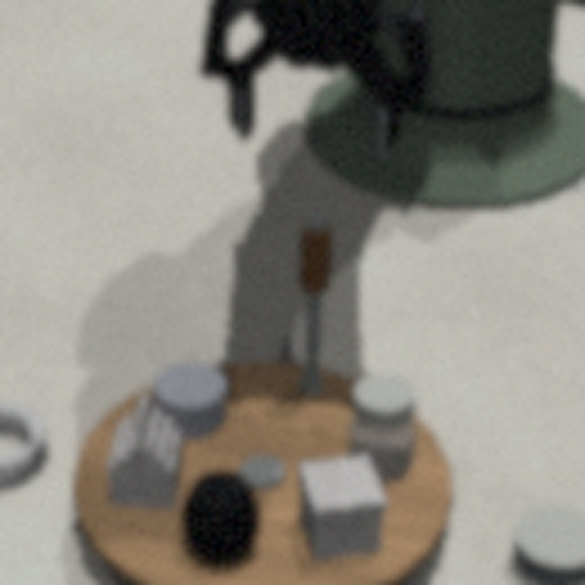

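```bash
python3 -m pendant '[[10,-5,-2,0],[20,0,0,0],[25,0,0,0],[20,0,0,0],[10,0,0,0],[6,0,0,0],[0,0,0,0]]' 1 && python3 -m pendant '[[0,0,0,0],[0,0,0,0],[0,0,0,0],[0,0,0,0],[0,0,0,0],[0,0,0,0],[0,0,0,0],[0,0,0,0]]' -1 50; python3 - <<'E'
from h import *
p,R=st(); d=p[:2]-AX; print(np.hypot(*d),np.degrees(np.arctan2(d[1],d[0])))
g=cam("scene"); crop(g,285,130,130,130,4.5,"s3.png")
E
```

```text
clock: 3.78
position: [0.4446, 0.1181, 0.1403]
tool_rot: [-0.274, 1.571, -3.091]
force: [-1.2, -0.7, 0.4]
grip_width: 0.0853
clock: 4.78
position: [0.4447, 0.1181, 0.1406]
tool_rot: [2.992, 1.57, 0.175]
force: [-2.3, -1.6, 5.6]
grip_width: 0.0209
t 4.78 p [0.4447 0.1181 0.1406] F [-2.27 -1.56  5.56] w 0.0209 q [-0.12  0.42 -0.33  2.09  0.22  0.66 -1.85]
[[ 0.     0.319 -0.948]
 [ 0.    -0.948 -0.319]
 [-1.     0.    -0.   ]]
0.10440635140648645 -168.4536470850017
```

View pics/s3.png

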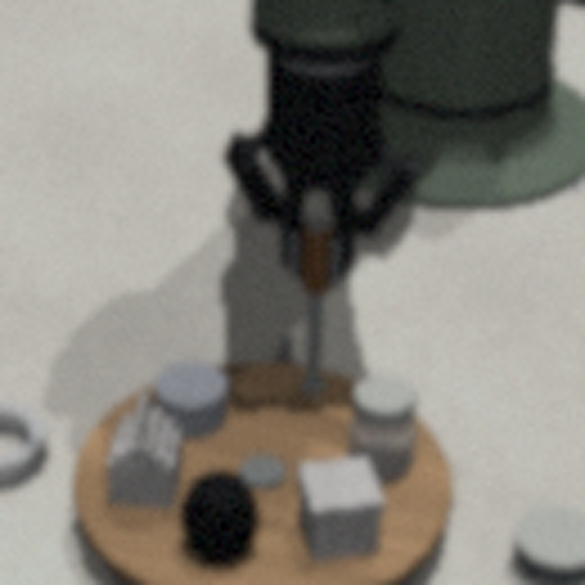

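```bash
cat >> h.py <<'E'
def plan(n,step,r=.105,lead=0,ax=None,ramp_in=True,ramp_out=True):
    ax=AX if ax is None else np.array(ax)
    p,R=st(); d=p[:2]-ax; a=np.arctan2(d[1],d[0]); print("r",np.hypot(*d).round(4),"ang",np.degrees(a).round(1))
    s=np.full(n,float(step)); 
    if ramp_in: s[0]*=.3; s[1]*=.65
    if ramp_out: s[-1]*=.3; s[-2]*=.65
    cur=p.copy(); z=p[2]; out=[]; acc=np.zeros(3)
    for k in np.cumsum(s):
        t=a+np.radians(k); X=np.array([ax[0]+r*np.cos(t),ax[1]+r*np.sin(t),z])
        sh=(R.T@(X-cur)*1000); sh=np.round(sh*2)/2; sh[0]=0; cur=cur+R@sh/1000; out.append([float(v) for v in sh]+[0])
    print(str(out).replace(" ","").replace(".0","")); print("end",np.degrees(t)%360)
E
python3 - <<'E'
from h import *
plan(8,5)
E
```

```text
t 4.83 p [0.4447 0.1181 0.1406] F [-1.35 -0.61  7.13] w 0.021 q [-0.12  0.42 -0.33  2.09  0.22  0.66 -1.85]
[[ 0.     0.319 -0.948]
 [ 0.    -0.948 -0.319]
 [-1.     0.    -0.   ]]
r 0.1044 ang -168.4
[[0,2.5,1,0],[0,6,0.5,0],[0,9.5,-0.5,0],[0,9,-0.5,0],[0,9,-1.5,0],[0,8.5,-2.5,0],[0,6,-2,0],[0,2.5,-1,0]]
end 221.05630313376878
```

```bash
python3 -m pendant '[[0,2.5,1,0],[0,6,0.5,0],[0,9.5,-0.5,0],[0,9,-0.5,0],[0,9,-1.5,0],[0,8.5,-2.5,0],[0,6,-2,0],[0,2.5,-1,0]]'; python3 - <<'E'
from h import *
plan(12,6,ramp_out=False)
g=cam("top"); crop(g,245,145,100,110,5.45,"t4.png")
E
```

```text
clock: 5.82
position: [0.4688, 0.0699, 0.1406]
tool_rot: [-2.928, 1.569, 0.538]
force: [5.5, 4.7, 3.2]
grip_width: 0.0207
t 5.83 p [0.4688 0.0699 0.1406] F [5.53 4.72 3.24] w 0.0207 q [-0.02  0.43 -0.32  2.06  0.21  0.68 -1.73]
[[ 0.002  0.319 -0.948]
 [ 0.001 -0.948 -0.319]
 [-1.    -0.    -0.002]]
r 0.1044 ang -138.5
[[0,3.5,-1,0],[0,6,-3,0],[0,9.5,-5.5,0],[0,8.5,-7,0],[0,8,-7.5,0],[0,7.5,-8.5,0],[0,6,-9,0],[0,5,-9.5,0],[0,4.5,-10.5,0],[0,3,-10.5,0],[0,2,-10.5,0],[0,1,-11,0]]
end 287.1720613419179
```

View pics/t4.png

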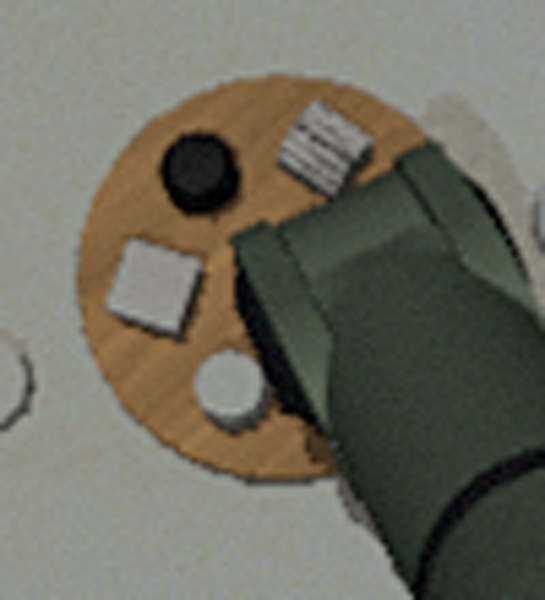

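```bash
python3 -m pendant '[[0,3,-0.5,0],[0,6,-3,0],[0,9,-5,0],[0,8.5,-7,0],[0,8,-7.5,0],[0,7.5,-8.5,0],[0,6,-9,0],[0,5,-9.5,0],[0,4.5,-10.5,0],[0,3,-10.5,0],[0,1,-6,0],[0,0.5,-3,0]]'; python3 - <<'E'
from h import *
plan(12,6,r=.104,ramp_out=False)
E
```

```text
clock: 7.38
position: [0.5636, 0.0358, 0.1406]
tool_rot: [1.275, 1.57, -1.542]
force: [-0.4, -1.1, 10.6]
grip_width: 0.0207
t 7.38 p [0.5636 0.0358 0.1406] F [-0.36 -1.13 10.64] w 0.0207 q [ 0.05  0.55 -0.3   1.83  0.22  0.79 -1.61]
[[ 0.     0.318 -0.948]
 [-0.    -0.948 -0.318]
 [-1.     0.     0.   ]]
r 0.1046 ang -80.9
[[0,-0,-3.5,0],[0,0.5,-7,0],[0,0.5,-10.5,0],[0,-1,-11,0],[0,-2.5,-11,0],[0,-3,-10,0],[0,-4.5,-10,0],[0,-5,-9.5,0],[0,-6.5,-9,0],[0,-7,-8,0],[0,-8,-7.5,0],[0,-9,-6.5,0]]
end 344.81900571149276
```

```bash
python3 -m pendant '[[-0.5,0,-3.5,0],[0,0.5,-7,0],[0,0.5,-10.5,0],[0,-1,-11,0],[0,-2.5,-11,0],[0,-3,-10,0],[0,-4.5,-10,0],[0,-5,-9.5,0],[0,-6.5,-9,0],[0,-7,-8,0],[0,-5.5,-5,0],[0,-2.5,-2,0]]'; python3 - <<'E'
from h import *
plan(12,7,r=.1045)
f=cam("top"); crop(f,245,145,100,110,5.45,"t5.png")
E
```

```text
clock: 8.88
position: [0.645, 0.1009, 0.1408]
tool_rot: [2.537, 1.568, -0.28]
force: [12.5, -5.6, -1.5]
grip_width: 0.0209
t 8.88 p [0.645  0.1009 0.1408] F [12.53 -5.63 -1.53] w 0.0209 q [-0.06  0.67 -0.29  1.59  0.23  0.91 -1.68]
[[ 0.003  0.318 -0.948]
 [-0.001 -0.948 -0.318]
 [-1.     0.002 -0.002]]
r 0.1051 ang -21.3
[[0,-3.5,-2,0],[0,-6.5,-4.5,0],[0,-11,-6.5,0],[0,-12,-5,0],[0,-12.5,-3.5,0],[0,-12.5,-2,0],[0,-12.5,-0,0],[0,-13,1,0],[0,-12.5,2.5,0],[0,-12,4.5,0],[0,-7.5,3.5,0],[0,-3,2,0]]
end 48.04932846942087
```

View pics/t5.png

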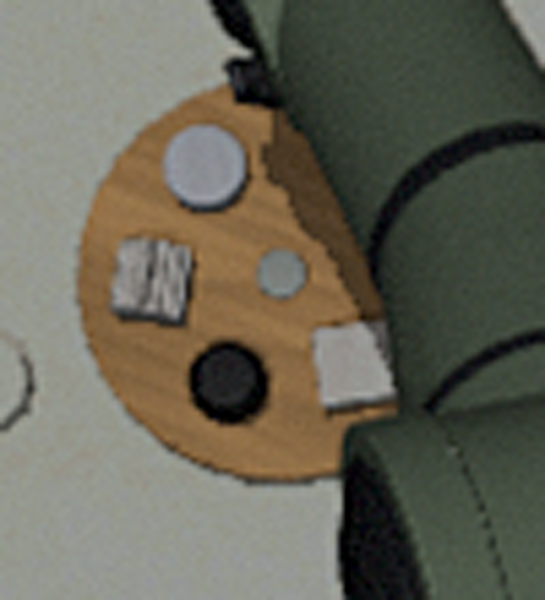

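```bash
sed -i 's/AX=np.array(\[.547,.139\])/AX=np.array([.5477,.1387])/' h.py; python3 - <<'E'
from h import *
from scipy.optimize import least_squares
P=np.array([(.4447,.1181),(.4688,.0699),(.5636,.0358),(.645,.1009)])
r=least_squares(lambda c:np.hypot(*(P-c[:2]).T)-c[2],[.547,.139,.105]);print(r.x,r.fun)
plan(12,7,r=.106)
E
```

```text
[0.54740628 0.13944217 0.10492032] [-2.00409894e-05  3.23399291e-05 -2.06762806e-05  8.37734613e-06]
t 8.93 p [0.645  0.1012 0.1408] F [13.69 -5.61 -3.87] w 0.021 q [-0.06  0.67 -0.29  1.59  0.23  0.91 -1.68]
[[ 0.003  0.318 -0.948]
 [-0.001 -0.948 -0.318]
 [-1.     0.002 -0.003]]
r 0.1043 ang -21.1
[[0,-2,-3.5,0],[0,-7,-5,0],[0,-11,-6.5,0],[0,-12,-5,0],[0,-12.5,-3.5,0],[0,-13,-2,0],[0,-13,-0,0],[0,-12.5,1,0],[0,-13,3,0],[0,-12,4.5,0],[0,-7.5,3.5,0],[0,-3.5,1.5,0]]
end 48.248448492051295
```

```bash
sed -i 's/AX=np.array(.*/AX=np.array([.5474,.1394])/' h.py; python3 -m pendant '[[0,-2,-3.5,0],[0,-7,-5,0],[0,-11,-6.5,0],[0,-12,-5,0],[0,-12.5,-3.5,0],[0,-13,-2,0],[0,-13,0,0],[0,-12.5,1,0],[0,-13,3,0],[0,-12,4.5,0],[0,-7.5,3.5,0],[0,-3.5,1.5,0]]'; python3 - <<'E'
from h import *
plan(12,7,r=.1049)
E
```

```text
clock: 10.42
position: [0.6159, 0.2191, 0.1407]
tool_rot: [-0.202, 1.57, -3.018]
force: [3.4, 1.0, 0.0]
grip_width: 0.0206
t 10.43 p [0.6159 0.2191 0.1407] F [3.4  0.97 0.04] w 0.0206 q [-0.25  0.68 -0.29  1.59  0.23  0.91 -1.86]
[[-0.     0.32  -0.948]
 [-0.    -0.948 -0.32 ]
 [-1.    -0.     0.   ]]
r 0.1051 ang 49.3
[[0,-3,2,0],[0,-7,5,0],[0,-9.5,8.5,0],[0,-9,9.5,0],[0,-7,10.5,0],[0,-6,11,0],[0,-5,12,0],[0,-3,12.5,0],[0,-1.5,12.5,0],[0,-0,13,0],[0,0.5,8.5,0],[0,1,3.5,0]]
end 118.60473518080458
```

```bash
python3 -m pendant '[[0,-3,2,0],[0,-7,5,0],[0,-9.5,8.5,0],[0,-9,9.5,0],[0,-7,10.5,0],[0,-6,11,0],[0,-5,12,0],[0,-3,12.5,0],[0,-1.5,12.5,0],[0,0,13,0],[0,0.5,8.5,0],[0,1,3.5,0]]'; python3 - <<'E'
from h import *
plan(12,7,r=.1049)
E
```

```text
clock: 11.92
position: [0.4968, 0.2314, 0.1407]
tool_rot: [-0.924, 1.57, 2.543]
force: [-2.9, 8.7, -2.2]
grip_width: 0.0213
t 11.93 p [0.4968 0.2314 0.1407] F [-2.95  8.71 -2.22] w 0.0213 q [-0.32  0.53 -0.31  1.87  0.22  0.77 -1.99]
[[-0.001  0.32  -0.948]
 [ 0.001 -0.948 -0.32 ]
 [-1.    -0.001  0.001]]
r 0.105 ang 118.8
[[0,1,4,0],[0,2,8,0],[0,4.5,12,0],[0,6,11,0],[0,7,11,0],[0,8.5,9.5,0],[0,9.5,8.5,0],[0,10.5,7,0],[0,11.5,6,0],[0,12,4.5,0],[0,8,2.5,0],[0,3.5,0.5,0]]
end 188.09638653328707
```

```bash
python3 -m pendant '[[0,0.5,4,0],[0,2,8,0],[0,4.5,12,0],[0,6,11,0],[0,7,11,0],[0,8.5,9.5,0],[0,9.5,8.5,0],[0,10.5,7,0],[0,11.5,6,0],[0,12,4.5,0],[0,8,2.5,0],[0,3.5,0.5,0]]'; python3 - <<'E'
from h import *
plan(12,7,r=.1049)
f=cam("top"); crop(f,245,145,100,110,5.45,"t6.png")
g=cam("scene"); crop(g,285,130,130,130,4.5,"s6.png")
E
```

```text
clock: 13.42
position: [0.4437, 0.124, 0.1406]
tool_rot: [0.165, 1.569, -2.652]
force: [-8.8, 1.1, 4.5]
grip_width: 0.0207
t 13.43 p [0.4437 0.124  0.1406] F [-8.8   1.05  4.49] w 0.0207 q [-0.15  0.42 -0.32  2.09  0.21  0.66 -1.85]
[[-0.002  0.318 -0.948]
 [-0.001 -0.948 -0.318]
 [-1.     0.     0.002]]
r 0.1049 ang -171.5
[[0,4,0.5,0],[0,8,1,0],[0,13,-0,0],[0,12.5,-1.5,0],[0,12.5,-3,0],[0,12,-5,0],[0,11.5,-6,0],[0,10.5,-7,0],[0,9.5,-9,0],[0,8,-9.5,0],[0,5,-7,0],[0,2,-3,0]]
end 257.7660534762635
```

View pics/s6.png

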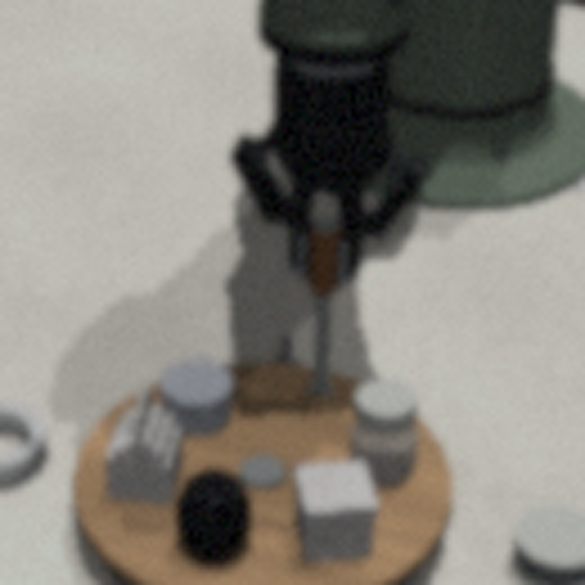

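```bash
python3 -m pendant '[[0,4,1,0],[0,8,1,0],[0,13,0,0],[0,12.5,-1.5,0],[0,12.5,-3,0],[0,12,-5,0],[0,11.5,-6,0],[0,10.5,-7,0],[0,9.5,-9,0],[0,8,-9.5,0],[0,5,-7,0],[0,2,-3,0]]'; python3 - <<'E'
from h import *
plan(12,7,r=.1049)
E
```

```text
clock: 15.02
position: [0.5261, 0.0368, 0.1407]
tool_rot: [1.149, 1.57, -1.668]
force: [-3.0, -3.7, 1.0]
grip_width: 0.0205
t 15.03 p [0.5261 0.0368 0.1407] F [-3.03 -3.7   1.  ] w 0.0205 q [ 0.03  0.5  -0.29  1.93  0.21  0.74 -1.62]
[[-0.     0.318 -0.948]
 [-0.001 -0.948 -0.318]
 [-1.     0.001  0.   ]]
r 0.1048 ang -101.7
[[0,2,-3.5,0],[0,3.5,-7.5,0],[0,4.5,-12,0],[0,3,-12.5,0],[0,1.5,-12.5,0],[0,-0.5,-13,0],[0,-1.5,-12.5,0],[0,-3.5,-12.5,0],[0,-4.5,-12,0],[0,-6.5,-11,0],[0,-4.5,-7,0],[0,-2.5,-3,0]]
end 327.5639864190123
```

```bash
python3 -m pendant '[[0,2,-3.5,0],[0,3.5,-7.5,0],[0,4.5,-12,0],[0,3,-12.5,0],[0,1.5,-12.5,0],[0,-0.5,-13,0],[0,-1.5,-12.5,0],[0,-3.5,-12.5,0],[0,-4.5,-12,0],[0,-6.5,-11,0],[0,-4.5,-7,0],[0,-2.5,-3,0]]'; python3 - <<'E'
from h import *
plan(12,7,r=.1049)
E
```

```text
clock: 16.52
position: [0.6367, 0.0843, 0.1408]
tool_rot: [2.712, 1.569, -0.105]
force: [3.5, -5.1, -2.4]
grip_width: 0.0207
t 16.52 p [0.6367 0.0843 0.1408] F [ 3.53 -5.08 -2.41] w 0.0207 q [-0.04  0.66 -0.27  1.62  0.22  0.89 -1.65]
[[ 0.002  0.319 -0.948]
 [-0.    -0.948 -0.319]
 [-1.     0.001 -0.002]]
r 0.1049 ang -31.7
[[0,-2.5,-3,0],[0,-6,-6,0],[0,-9.5,-8,0],[0,-11,-7,0],[0,-11.5,-6,0],[0,-12,-4,0],[0,-12.5,-2.5,0],[0,-12.5,-1.5,0],[0,-13,0.5,0],[0,-12.5,2,0],[0,-8,2,0],[0,-4,1.5,0]]
end 37.599996178587936
```

```bash
python3 -m pendant '[[0,-2.5,-3.5,0],[0,-6,-6,0],[0,-9.5,-8,0],[0,-11,-7,0],[0,-11.5,-6,0],[0,-12,-4,0],[0,-12.5,-2.5,0],[0,-12.5,-1.5,0],[0,-13,0.5,0],[0,-12.5,2,0],[0,-8,2,0],[0,-4,1.5,0]]'; python3 - <<'E'
from h import *
plan(9,6.75,r=.1049)
f=cam("top"); crop(f,245,145,100,110,5.45,"t7.png")
g=cam("scene"); crop(g,285,130,130,130,4.5,"s7.png")
E
```

```text
clock: 18.02
position: [0.6297, 0.2047, 0.1408]
tool_rot: [-2.653, 1.569, 0.815]
force: [8.2, 2.5, -8.0]
grip_width: 0.021
t 18.02 p [0.6297 0.2047 0.1408] F [ 8.24  2.54 -7.99] w 0.021 q [-0.23  0.69 -0.27  1.56  0.22  0.92 -1.82]
[[ 0.001  0.32  -0.947]
 [ 0.001 -0.947 -0.32 ]
 [-1.    -0.001 -0.001]]
r 0.105 ang 38.4
[[0,-3.5,1.5,0],[0,-7.5,3,0],[0,-10.5,6.5,0],[0,-10,7,0],[0,-9,8.5,0],[0,-8,9.5,0],[0,-7,10.5,0],[0,-3.5,7,0],[0,-1.5,3.5,0]]
end 85.00650007949521
```

View pics/t7.png

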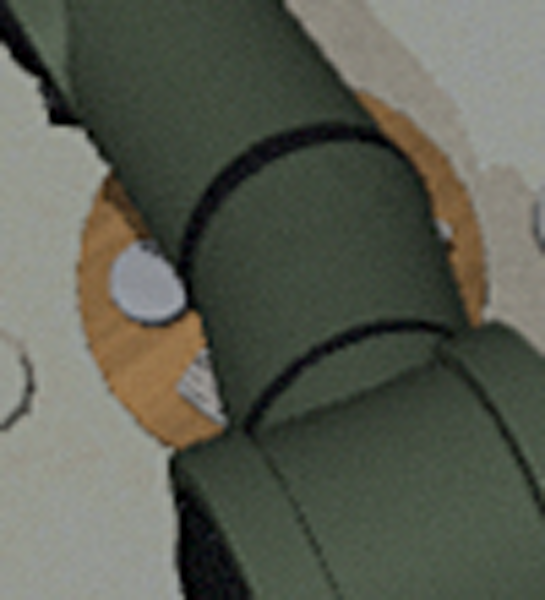

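View pics/s7.png

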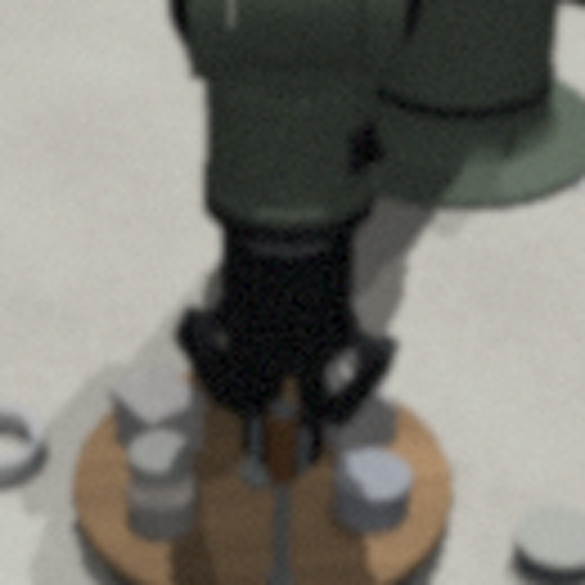

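```bash
python3 -m pendant '[[0,-3.5,1.5,0],[0,-7.5,3,0],[0,-10.5,6.5,0],[0,-10,7,0],[0,-9,8.5,0],[0,-8,9.5,0],[0,-7,10.5,0],[0,-3.5,7,0],[0,-1.5,4,0],[0,0,0,0],[0,0,0,0],[0,0,0,0]]'; python3 - <<'E'
from h import *
plan(3,1,r=.1049)
f=cam("top"); crop(f,245,145,100,110,5.45,"t8.png")
g=cam("scene"); crop(g,285,130,130,130,4.5,"s8.png")
for a in(-152,-154,-156): 
  for q in(f,g): print(a,proj(q,[*(AX+.08*np.array([np.cos(np.radians(a)),np.sin(np.radians(a))])),.042]),proj(q,[*(AX+.172*np.array([np.cos(np.radians(a)),np.sin(np.radians(a))])),.03]))
E
```

```text
clock: 19.62
position: [0.5554, 0.2442, 0.1408]
tool_rot: [-1.958, 1.569, 1.509]
force: [3.3, 8.5, -8.7]
grip_width: 0.0207
t 19.62 p [0.5554 0.2442 0.1408] F [ 3.31  8.52 -8.69] w 0.0207 q [-0.32  0.61 -0.28  1.72  0.21  0.84 -1.94]
[[ 0.     0.32  -0.947]
 [ 0.002 -0.947 -0.32 ]
 [-1.    -0.002 -0.001]]
r 0.1051 ang 85.6
[[0,-0,0.5,0],[0,-0.5,1,0],[0,-0,0.5,0]]
end 86.6457946058466
-152 [306.46802539 215.67101623] [318.42567596 240.01625576]
-152 [345.258171   218.82793961] [347.13688149 204.90935212]
-154 [305.729026   216.01886754] [316.83970947 240.77063649]
-154 [346.12212142 218.88627373] [348.89300095 205.02174286]
-156 [304.97818103 216.34102767] [315.227648   241.46954824]
-156 [346.98333124 218.96328249] [350.64475615 205.17055166]
```

View pics/t8.png

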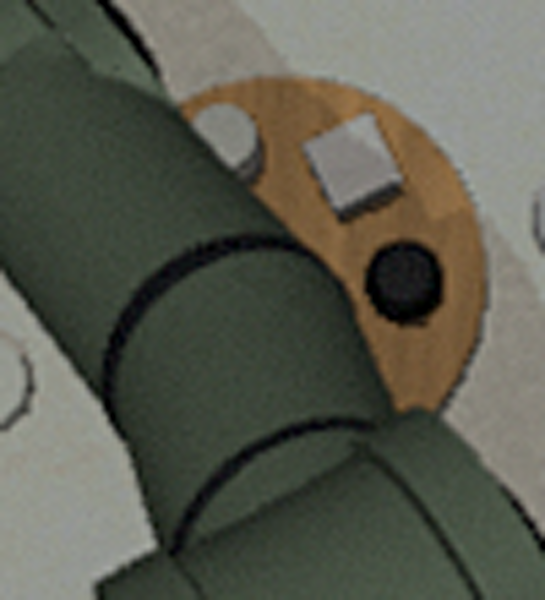

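View pics/s8.png

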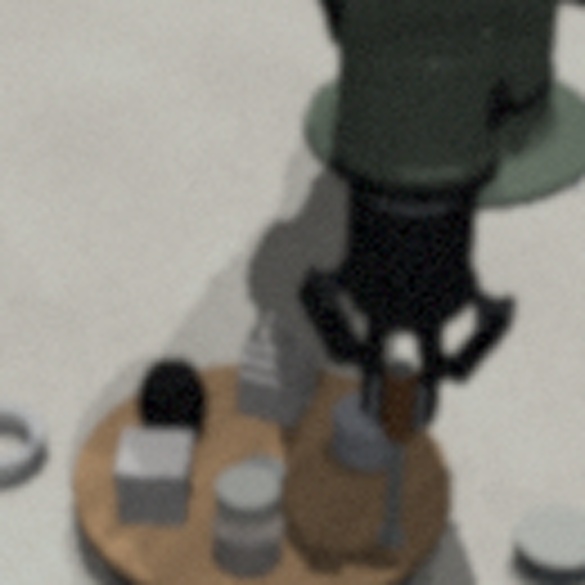

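```bash
python3 - <<'E'
from h import *
f=cam("top");g=cam("scene"); s=bot.observe(); print(s["clock"],s["position"],s["force"])
P=lambda u,v,z:toplane(f,(245+u/5.45-.5,145+v/5.45-.5),z)[:2]-AX
for n,u,v,z in[("barrel",405,281,.094),("flat",354,167,.088)]:
    d=P(u,v,z);print(n,np.hypot(*d),np.degrees(np.arctan2(d[1],d[0])))
M=[]
a=np.radians(-154);e=np.array([np.cos(a),np.sin(a)]);n=np.array([-e[1],e[0]])
for i in(-22,22):
  for j in(-22,22):
    for z in (.042,): M.append(proj(g,[*(AX+e*(.08+i/1000)+n*j/1000),z]))
M.append(proj(g,[*(AX+e*.08),.119]))
crop(g,315,185,60,60,10,"s9.png",M)
E
```

```text
19.825 [0.55542658 0.24414065 0.14081904] [ 3.28233729  7.54238666 -8.58170994]
barrel 0.07871741444685146 -97.336061524224
flat 0.07585116504949148 -35.993376566599835
```

View pics/s9.png

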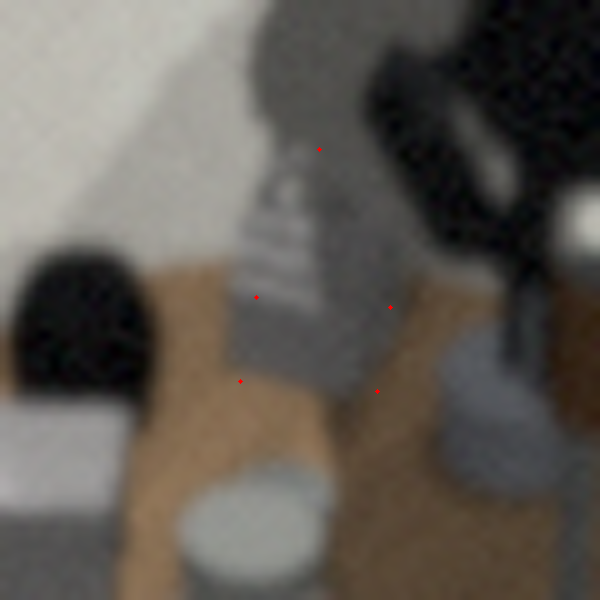

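```bash
python3 - <<'E'
from h import *
g=cam("scene"); im=np.mean([cam("scene")["img"].astype(float) for _ in range(8)],axis=0)
c=im[185:235,325:375,::-1]; c=np.clip((c-40)*1.9,0,255)**.8; c=c/c.max()*255
c=cv2.resize(c.astype(np.uint8),None,fx=12,fy=12,interpolation=cv2.INTER_CUBIC)
cv2.imwrite("pics/s10.png",c)
E
```

```text
(no output)
```

View pics/s10.png

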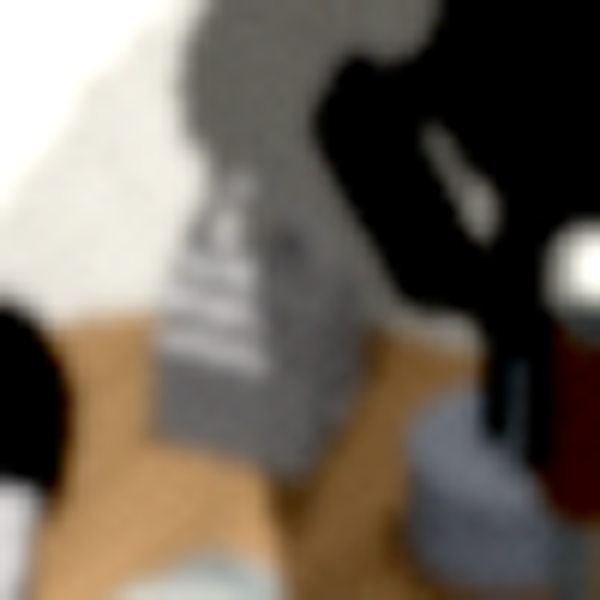

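```bash
python3 - <<'E'
from h import *
from scipy.optimize import least_squares
g=cam("scene")
px=[(325+u/12-.5,185+v/12-.5) for u,v in[(155,435),(292,475),(360,385)]]
W=np.array([toplane(g,p,.042)[:2] for p in px]); print(W,np.linalg.norm(np.diff(W,axis=0),axis=1))
def cor(c): 
    return np.array([c[:2]+.0311*np.array([np.cos(c[2]+k*np.pi/2),np.sin(c[2]+k*np.pi/2)]) for k in range(4)])
best=min((least_squares(lambda c:(cor(c)[o]-W).ravel(),[*W[[0,2]].mean(0),t]) for t in np.linspace(0,6,9) for o in([0,1,2],[2,1,0])),key=lambda r:r.cost)
c=best.x; d=c[:2]-AX; print(c,best.fun.round(4),np.hypot(*d),np.degrees(np.arctan2(d[1],d[0])))
for a in(-153,-154,-155): print(a,np.hypot(*(c[:2]-AX-.08*np.array([np.cos(np.radians(a)),np.sin(np.radians(a))]))))
p=bot.observe(); print(p["clock"],p["position"],p["force"])
E
```

```text
[[0.49893184 0.08610066]
 [0.49329896 0.12558328]
 [0.45041815 0.12067349]] [0.03988241 0.04316097]
[0.47470468 0.10246137 5.64470225] [ 0.0007 -0.0022 -0.0001  0.0019 -0.0007  0.0003] 0.08154184415537209 -153.06353668918047
-153 0.0015444433451361154
-154 0.0020297490049640075
-155 0.0031349761866370897
20.325 [0.55545045 0.244139   0.14084739] [ 2.76091128  8.13299029 -8.47661665]
```

```bash
python3 -m pendant '[[0,0,0,0],[0,0,0,0],[0,0,0,0],[0,0,0,0]]'; python3 -c "
from workcell import job_done; print(job_done())"
```

```text
clock: 20.82
position: [0.5554, 0.2442, 0.1408]
tool_rot: [-1.962, 1.569, 1.506]
force: [3.5, 8.2, -8.3]
grip_width: 0.021
the job is handed in; nothing more can be done
None
```

I gripped the upright handle from above and led the carousel counter-clockwise about 614° (roughly 10.7 rad, worked out from the gripper's path). It is held with the loop box at the front. I handed the job in at 20.8 s, still gripping with 50 N, and no verdict was reported.

- **Loop box:** fitted from the scene picture at about −153° from the axis, with the pointer at about −154°. That puts it roughly 2 mm from the front place, against the 18 mm allowed. The fit has about 2 mm of scatter. The top of the loop appeared about 3 pixels (roughly 10 mm) off where I expected it, because part of it was in shadow, so I relied on the base corners instead.
- **Holding still:** the gripper position changed by less than 0.1 mm over the last second. It was still closed on the sleeve (21 mm), with about 9 N sideways at the wrist.
- **Favours:** all five are standing on the disc in the last pictures. The barrel box and flat box measured about 2–3° behind their expected places, which is within how well I could read the picture.
- **Bystanders:** the spool and tape roll looked unmoved where they showed in the cropped pictures. I did not re-measure the cartons or the cup at the end, but the arm only passed above the table.

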